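# Seat the casting mould in its fixture

### The job

Seat the rectangular two-cavity mould in the corner of its fixture, ready for casting: push it along the plate until it sits flush against the long rear rail and against the end stop, and push the sliding jaw up against its free end so that it is shut in with no play. Do it all by pushing with the fingers: the mould stays flat on the plate, never lifted or tipped, and everything else on the bench is left where it stands.

Things in the scene. Friction and masses are not known exactly. Their poses are not given: they have to be found in the camera images.
- fixture: dark steel tooling plate fixed to the table, 250 mm (its x) x 400 mm (its y) x 12 mm thick; origin at the centre of its underside, x pointing away from the robot towards the rear rail, y to the left towards the end stop; turned by up to 0.4 rad. A narrow black slot in it, along y at x = +35 mm, guides the jaw
- rail_face (a point): middle of the rear rail's face towards the robot, half-way up: a bright steel bar on the plate, 220 mm long (fixture y, from -90 to +130 mm), 20 mm thick, 22 mm high over the plate's top; this face lies at fixture x = +85 mm
- stop_face (a point): middle of the end stop's face towards the mould, half-way up: a bright steel block on the plate's left part, 60 mm long (fixture x, from 0 to +60 mm), 20 mm thick, 22 mm high over the plate's top; this face lies at fixture y = +110 mm
- nest (a point): the place of the mould: the point on the plate's top surface where the mould's origin comes to lie when it is flush against rail and stop (35, 35, 12 mm in the fixture's frame; same axes as the fixture)
- mould: loose aluminium block, 100 mm (its x) x 150 mm (its y) x 28 mm high, 0.6 to 0.9 kg, with two round cavities 56 mm across and 18 mm deep, side by side along y; origin at the centre of its underside. It starts on the plate some centimetres off rail and stop, turned by up to 0.25 rad; seated, its axes agree with the fixture's. Slides on the plate under 1.5 to 4 N
- jaw (a joint): sliding jaw, in m: 0 = fully back (right, -y of the fixture), growing as it slides along the fixture's +y, at most 0.100; 0.090 meets the seated mould. A steel block 50 mm wide (fixture x), 40 mm long (y), 22 mm high over the plate; it cannot leave its slot. No spring: about 3 N of friction keeps it where it is left. It can push the mould ahead of it
- jaw_face (a point): centre of the jaw's face towards the mould, about 12 mm above the plate's top
- jaw_back (a point): centre of the back of the jaw's upright thumb plate, 48 mm behind the jaw's face; the thumb plate is 50 mm wide, 8 mm thick and rises 40 mm above the plate's top, this point about 20 mm above the plate's top; pushing here along the fixture's +y closes the jaw (about 5 to 8 N with the mould ahead of it)
- filter_a: bystander: a round pleated filter element with yellowish moulded ends, 54 mm across and 50 mm high, standing on the plate's free left end, left of the end stop; origin at the centre of its underside
- filter_b: bystander: a second filter element, 54 mm across and 50 mm high, standing on the table right of the plate; origin at the centre of its underside
- carton: bystander: closed grey and white carton, 100 x 70 x 45 mm high, on the table right of the plate; origin at the centre of its underside
- round_mould: bystander: round aluminium mould, a shallow pan 120 mm across and 25 mm high, on the table left of the plate; origin at the centre of its underside
- spray_can: bystander: spray can, 52 mm across and about 190 mm high, standing on the table beyond the rear rail; origin at the centre of its underside
- scraper: bystander: flat scraper about 200 mm long, lying on the table on the robot's side of the plate
- brush: bystander: brush about 160 mm long, lying on the table beyond the rear rail
Not all that is in view belongs to the job. What is shaped like the mould but orange or yellow is not meant.

How it is judged:
By the outcome, as a careful person would: the job done as asked, in the order asked, and still so for the second after the job is handed in, with the robot touching nothing.
It also fails if it takes over 56 s, if anything falls off the work surface, if the arm or the gripper's body presses on something with over 40 N, if the wrist force passes 120 N, or if a joint passes its speed limit or range.

### The arm

A 7-joint arm with a two-finger parallel gripper is mounted at the origin on the work surface. World frame = base frame: x ahead of the robot, y to its left, z up, the work surface at z = 0. Lengths are in m, angles in rad, forces in N, time in s.
With the tool pointing down it reaches from about 0.4 to 0.85 m from the base axis. Payload 10.4 kg.
Tool frame: the origin (TCP) lies where the fingers leave the gripper's body, on its centre line; the fingertips stand 73 mm ahead of it and the grasp point (between the pads) lies 54 mm ahead of it; z points along the fingers, y is the line along which they close (so a half turn about z gives the same grasp; the last joint's range is limited). The gripper opens to 85 mm and grips with 20 to 120 N. Pads are 22 mm wide; open, the fingers measure 114 mm over their backs; the gripper's body (76 mm by 85 mm) begins 54 mm behind the grasp point. The pads swing forward as they close: fully open they stand 13 mm farther back than shut.
Start: joints at [-1.183, 0.332, -0.065, 1.46, 0.022, 1.35, -0.088], TCP at [0.25, 0.573, 0.304] pointing down, gripper open.
Joint ranges: [-2.6, 2.6], [-0.5, 2.12], [-1.47, 1.34], [0.16, 2.42], [-1.27, 4.41], [0.06, 2.06], [-2.6, 2.6]. Speed limits (rad/s): [2.22, 2.22, 2.79, 2.79, 3.14, 3.14, 3.14].

### API

Orientations are given as a unit quaternion [x, y, z, w].
In Python, from workcell import manip, camera gives the robot as it stands. The module is installed in compiled form; this text tells all that it offers.
- The arm moves only by the shell command python3 -m creep 'ROWS' [OPENING] [FORCE]. ROWS is JSON, a list of rows, each a list of 2 entries, a list of its own where there are three numbers: the shift along the tool's x, y, z in mm, then the turn about the tool's z in rad. In form: [[[tx, ty, tz], twist], ...]. A call has 1 to 5 rows; each row is the pose to reach, as a shift and turn from the pose commanded when the call began, along the tool's axes at that moment; what a row does not reach only later rows make up. A row lasts 1/12 s, in which the tool goes at most 41.7 mm and 7.16 degrees, less where a joint would pass 70% of its speed; a pose out of reach is approached as far as the arm can. A call with a gripper value outside its range is refused whole. OPENING is the opening, from 0 (shut) to 1 (fully open), set as the call begins (- or left out, the last holds). The fingers move at their own pace and stop on an object; FORCE is the grip in N (left out, the last holds). Time passes only in rows, so rows that repeat a pose let the fingers close. It gives the time, the measured TCP pose, the force, the opening and the grip force at its end, in the units of the state.
- manip.get_obs(): the state, without advancing time (a new reading comes with each control period).
- camera(name): name is "scene" or "top" or "wrist"; returns a dict with "pixels" (480x640x3 uint8, red, green, blue), "z_map" (480x640 float32, m along the optical axis (not along the pixel's ray), 0 where there is no reading), "fx", "fy", "cx", "cy" (pixels), "extrinsics" (4x4, takes a point from world to camera coordinates). Camera axes: x right, y down, z forward; pixel columns grow to the right and rows downward; lengths in m; the calibration is good to about 2 mm. A picture is of the moment at which its call begins.
- manip.hand_in(): hands the job in; it is judged then, once.
The state is a dict: "clock": time; "joint_pos": joint angles; "joint_velocities": joint speeds; "tau": joint torques, N m; "position": TCP position; "ee_rot": TCP orientation; "ft_force": force on the tool from outside, world axes, zero at the start; "torque": the same for the moment, N m; "grip_width": opening from 0.0 (shut) to 1.0 (fully open); "grasp_force": force on a finger pad.
Only numpy, scipy, OpenCV 4.12 (cv2) and the standard library are available. Lean on these libraries where they do the work, as an engineer would, in place of code of your own. Each camera call takes 0.05 s, during which the arm holds its last target. There are 200 camera calls.

## Working session

There is one attempt and no reset: what is moved stays moved. The work goes in short steps, Python scripts to look and compute and a shell command to move; the robot and the scene stay as the last step left them, time stands still between calls to the robot, and variables do not carry over. Pictures are saved under pics/ and viewed, at most 10 in all, crops included, and the job is handed in when it is done.

```bash
mkdir -p pics; python3 - <<'E'
from workcell import manip, camera
import cv2, numpy as np
for n in ("top","scene"):
    c=camera(n); cv2.imwrite(f"pics/{n}0.png",c["pixels"][:,:,::-1]); np.savez(f"{n}0.npz",**c)
    print(n,c["fx"],c["fy"],c["cx"],c["cy"]); print(np.round(c["extrinsics"],4))
o=manip.get_obs(); print(o)
E
```

```text
top 600.0768819338258 600.0768819338258 321.098860576203 238.85537959347616
[[-0.0168 -0.9998  0.0145  0.0134]
 [-0.9979  0.0159 -0.0635  0.4886]
 [ 0.0633 -0.0156 -0.9979  1.4887]
 [ 0.      0.      0.      1.    ]]
scene 556.488574840602 556.488574840602 327.9565209692309 242.34176069896762
[[ 0.0932  0.9956  0.0094 -0.0849]
 [ 0.6865 -0.0574 -0.7249 -0.297 ]
 [-0.7212  0.074  -0.6888  1.7914]
 [ 0.      0.      0.      1.    ]]
{'clock': 0.1, 'joint_pos': array([-1.18261393,  0.33284435, -0.06469938,  1.46084972,  0.02161531,
        1.3499071 , -0.08848901]), 'joint_velocities': array([-0.0004223 ,  0.00110991, -0.00045621, -0.00142395,  0.00087287,
        0.00042331,  0.00126198]), 'tau': array([ 9.96301933e-04, -6.26746774e+01,  4.86531272e-02, -3.92429960e+01,
        1.61875505e-02,  7.04907754e-03,  2.06024271e-05]), 'position': array([0.24948608, 0.57278335, 0.30317679]), 'ee_rot': array([ 2.03934043e-01,  9.78984410e-01, -6.48975143e-04, -9.75549984e-05]), 'ft_force': array([ 0.47907686, -0.25298391,  0.44782639]), 'torque': array([ 0.02891996, -0.01005412,  0.01931603]), 'grasp_force': 0.0, 'grip_width': 1.0005091642779533}
```

View pics/top0.png

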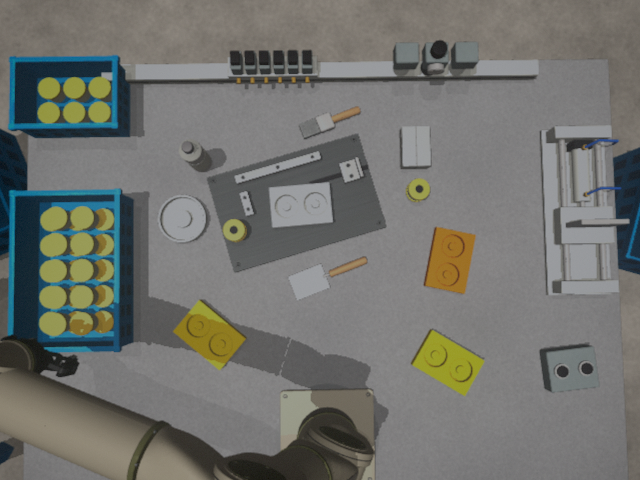

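View pics/scene0.png

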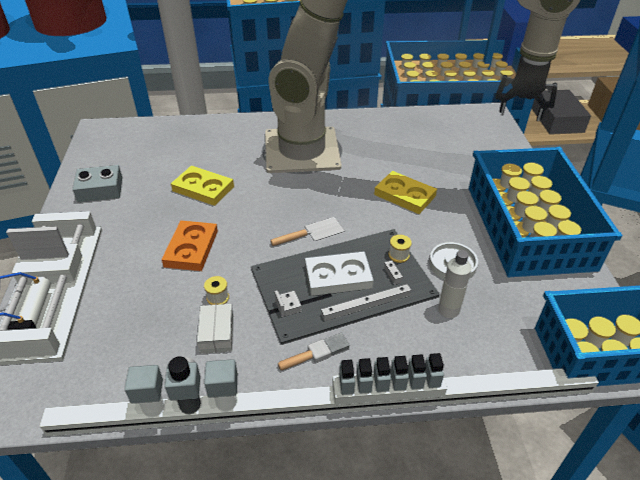

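The top view shows the plate centred near (297,203). The silver block on it, at (302,205), has two cavities. Similarly shaped blocks are orange at (450,260) and yellow at (448,362) and (209,335), and those are excluded by colour. So the mould is the silver block at (302,205), which I'll confirm in an enlarged crop. The rail is at (278,167), the stop at (247,204), the jaw at (350,170), filter_a at (234,230) and the scraper at (328,278).

```bash
cat > h.py <<'E'
import numpy as np, cv2
from workcell import manip, camera
def cast(c,uv,z):
    uv=np.atleast_2d(np.asarray(uv,float)); E=c["extrinsics"]; R,t=E[:3,:3],E[:3,3]
    d=np.c_[(uv[:,0]-c["cx"])/c["fx"],(uv[:,1]-c["cy"])/c["fy"],np.ones(len(uv))]@R
    o=-R.T@t
    return o+d*((z-o[2])/d[:,2])[:,None]
def heights(c):
    v,u=np.mgrid[:480,:640]; E=c["extrinsics"]; R,t=E[:3,:3],E[:3,3]; Z=c["z_map"]
    P=np.stack([(u-c["cx"])/c["fx"]*Z,(v-c["cy"])/c["fy"]*Z,Z],-1)-t
    W=P@R; W[Z==0]=np.nan
    return W
def rect(mask,c,z):
    cs,_=cv2.findContours(mask.astype(np.uint8),cv2.RETR_EXTERNAL,cv2.CHAIN_APPROX_NONE)
    k=max(cs,key=cv2.contourArea)[:,0]
    P=cast(c,k,z)[:,:2]*1000
    r=cv2.minAreaRect(P.astype(np.float32)); return r,k.mean(0)
E
python3 - <<'E'
from h import *
c=dict(np.load("top0.npz")); W=heights(c); I=c["pixels"].astype(int); s=I.max(2)
W0=W[240:,:][:, :]; print("table z",np.nanmedian(W[280:380,320:400,2]), np.nanstd(W[300:320,330:370,2]))
roi=np.zeros((480,640),bool); roi[130:272,200:390]=1
dark=roi&(s<90)
dark=cv2.morphologyEx(dark.astype(np.uint8),cv2.MORPH_CLOSE,np.ones((25,25)))
print("plate",rect(dark,c,.012))
H=W[:,:,2]
print("mould hmask",rect(roi&(H>.033)&(H<.047)&(s>110),c,.040))
m=roi&(s>130); m[:185]=0; m[:,:262]=0;print("mould bright",rect(m,c,.040))
print("rail",rect(roi&(s>130)&(np.arange(480)[:,None]<185)&(np.arange(640)<325),c,.034))
print("H mould",np.nanmedian(H[190:195,300:306]),"plate",np.nanmedian(H[235:245,280:320]))
x=cv2.resize(c["pixels"][130:280,195:395,::-1],None,fx=4,fy=4,interpolation=cv2.INTER_CUBIC); cv2.imwrite("pics/crop0.png",x)
E
```

```text
table z -0.0010782440485037049 0.0034448874672515185
plate (((613.16455078125, 103.94711303710938), (327.6552734375, 453.6221923828125), 15.756271362304688), array([281.43048576, 197.92629816]))
mould hmask (((573.5283813476562, 54.84306335449219), (101.05887603759766, 149.3695831298828), 4.277390480041504), array([300.6281407 , 204.20100503]))
mould bright (((514.4977416992188, -6.4586944580078125), (313.8122863769531, 213.32086181640625), 89.04363250732422), array([348.54700855, 245.26068376]))
rail (((710.1041870117188, 178.1893310546875), (252.0550994873047, 105.89762115478516), 89.24168395996094), array([252.04232804, 144.97883598]))
H mould 0.03806656576119655 plate 0.010751234538248274
```

View pics/crop0.png

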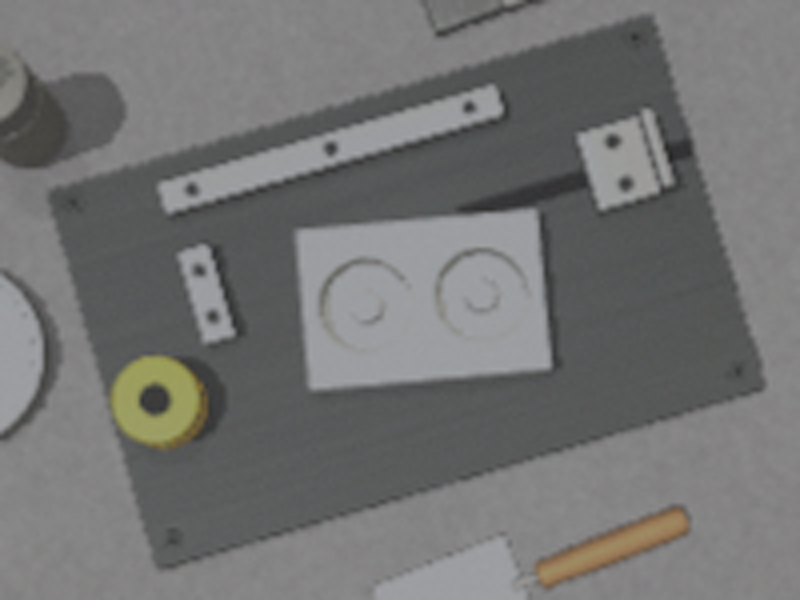

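The crop confirms the mould: a plain aluminium block with two cavities, with corners at crop (296,229), (541,208), (552,369) and (309,390). Next I'll fit the fixture.

```bash
cat >> h.py <<'E'
def comps(c,x0=205,x1=385,y0=135,y1=268):
    """bright neutral components on the plate"""
    I=c["pixels"].astype(int)[y0:y1,x0:x1]; 
    lo=I.min(2); plate=np.array([[200,190]])
    return I,lo
E
python3 - <<'E'
from h import *
c=dict(np.load("top0.npz")); I=c["pixels"].astype(int); g=I.min(2)
for p in [(300,250),(230,190),(260,255),(330,150),(278,167),(247,204),(345,173),(285,190),(220,160),(280,265)]: print(p,I[p[1],p[0]])
# plate: polygon edges by sub-threshold along known approx quad
q=np.array([[50,190],[655,15],[765,385],[160,568]])/4+[195,130]
pl=np.zeros((480,640),np.uint8); cv2.fillPoly(pl,[q.round().astype(int)],1)
er=cv2.erode(pl,np.ones((5,5)))
n,lab,st,ce=cv2.connectedComponentsWithStats(((g>125)&(er>0)).astype(np.uint8))
for i in range(1,n):
    if st[i,4]>40: 
        z=.040 if st[i,4]>1000 else .034
        print(st[i],ce[i],rect(lab==i,c,z)[0])
dl=cv2.dilate(pl,np.ones((9,9)))
m=cv2.morphologyEx(((g<100)&(dl>0)).astype(np.uint8),cv2.MORPH_OPEN,np.ones((5,5)))
print("plate",rect(m,c,.012), "quad", cast(c,q,.012)[:,:2])
E
```

```text
(300, 250) [94 94 93]
(230, 190) [86 89 89]
(260, 255) [93 93 93]
(330, 150) [83 85 85]
(278, 167) [72 74 75]
(247, 204) [156 157 160]
(345, 173) [154 157 156]
(285, 190) [156 158 162]
(220, 160) [90 90 90]
(280, 265) [136 136 136]
[235 151  86  32 630] [277.24444444 166.6015873 ] ((669.803466796875, 111.71536254882812), (18.794912338256836, 218.72727966308594), 15.794377326965332)
[356 157   7  19  46] [358.84782609 166.2826087 ] ((668.208740234375, -91.48158264160156), (47.698238372802734, 5.8963823318481445), 15.807377815246582)
[340 159  20  23 273] [349.17948718 170.15018315] ((658.2432861328125, -67.31504821777344), (48.666683197021484, 38.596893310546875), 15.413408279418945)
[ 269  182   64   45 2371] [300.46098693 204.56052299] ((573.665771484375, 55.725894927978516), (99.81969451904297, 150.4079132080078), 4.171037197113037)
[240 191  13  25 155] [246.09032258 202.91612903] ((580.0985107421875, 190.2454071044922), (58.30339813232422, 18.359477996826172), 15.314141273498535)
plate (((582.84521484375, 65.99957275390625), (249.892822265625, 400.0831604003906), 15.791179656982422), array([292.75      , 204.22244094])) quad [[ 0.64853918  0.28921568]
 [ 0.75522886 -0.09490322]
 [ 0.5181699  -0.15934288]
 [ 0.40941983  0.22185365]]
```

```bash
cat >> h.py <<'E'
from scipy.spatial.transform import Rotation as Rn
O=np.array([582.85,66.0]); A=np.radians(15.75)
xf=np.array([np.cos(A),np.sin(A)]); yf=np.array([-np.sin(A),np.cos(A)])
def tofix(p): d=np.asarray(p)[...,:2]-O; return np.stack([d@xf,d@yf],-1)
def go(fx,fy,z,ydir):
    """needed shift in tool axes (mm), twist; ydir: fixture angle (deg) the tool y should have (mod 180)"""
    o=manip.get_obs(); R=Rn.from_quat(o["ee_rot"]).as_matrix(); p=o["position"]*1000
    T=np.r_[O+fx*xf+fy*yf,z]; ya=np.arctan2(R[1,1],R[0,1]); 
    d=(A+np.radians(ydir)-ya+np.pi/2)%np.pi-np.pi/2
    F=o["ft_force"]; 
    print("t",round(o["clock"],2),"fix",tofix(p).round(1),"z",p[2].round(1),"shift",(R.T@(T-p)).round(1),"twist",round(-d,3),"j",o["joint_pos"].round(2),"Ffix",(F[:2]@xf).round(1),(F[:2]@yf).round(1),F[2].round(1),"w",round(o["grip_width"],2))
E
python3 -c "
from h import *
go(-105,-5,200,90)"
python3 -m creep '[[[-28,-26,0],-0.05],[[-57,-53,4],-0.1],[[-85,-80,8],-0.15],[[-114,-106,14],-0.2],[[-142,-133,20],-0.25]]' 1
python3 -c "
from h import *
go(-105,-5,200,90)"
```

```text
t 0.1 fix [-183.3  578.2] z 303.2 shift [-429.9 -401.7  103.7] twist -0.686 j [-1.18  0.33 -0.06  1.46  0.02  1.35 -0.09] Ffix 0.4 -0.4 0.4 w 1.0
clock: 0.52
position: [0.3271, 0.3925, 0.2834]
ee_rot: [0.079, 0.997, -0.0, -0.0]
ft_force: [0.6, 0.1, -0.5]
grip_width: 0.998
grasp_force: 0.0
t 0.52 fix [-157.5  383.6] z 283.4 shift [-210.8 -330.7   83.4] twist -0.433 j [-0.96  0.1  -0.    1.79  0.    1.26  0.45] Ffix 0.6 -0.1 -0.5 w 1.0
```

```bash
python3 -m creep '[[[-20,-32,8],-0.05],[[-41,-64,16],-0.1],[[-62,-97,24],-0.15],[[-82,-130,32],-0.2],[[-103,-162,40],-0.25]]'
python3 -c "
from h import *
go(-105,-5,200,90)"
```

```text
clock: 0.93
position: [0.4025, 0.2159, 0.2435]
ee_rot: [-0.046, 0.999, 0.0, -0.0]
ft_force: [1.1, 0.3, 0.7]
grip_width: 1.0
grasp_force: 0.0
t 0.93 fix [-132.9  193.2] z 243.5 shift [ -63.5 -189.9   43.4] twist -0.183 j [-0.75  0.    0.16  1.97 -0.    1.17  1.07] Ffix 1.1 -0.0 0.7 w 1.0
```

```bash
python3 -m creep '[[[-12,-38,8],-0.05],[[-25,-76,16],-0.1],[[-38,-114,24],-0.14],[[-51,-152,32],-0.18],[[-63,-190,40],-0.183]]'
python3 -c "
from h import *
go(-105,-5,88,90)"
```

```text
clock: 1.35
position: [0.4824, 0.0324, 0.2036]
ee_rot: [-0.137, 0.991, 0.0, 0.0]
ft_force: [1.6, 1.2, 0.9]
grip_width: 1.003
grasp_force: 0.0
t 1.35 fix [-105.8   -5.1] z 203.6 shift [-8.000e-01  1.000e-01  1.156e+02] twist 0.0 j [-0.52  0.1   0.38  1.97 -0.04  1.08  1.72] Ffix 1.9 0.7 0.9 w 1.0
```

```bash
python3 -m creep '[[[0,0,30],0],[[0,0,60],0],[[0,0,90],0],[[0,0,110],0],[[0,0,115],0]]'
python3 -c "
from h import *
go(-26,-5,88,90)
c=camera('scene'); cv2.imwrite('pics/s1.png',cv2.resize(c['pixels'][200:360,230:450,::-1],None,fx=3.5,fy=3.5,interpolation=cv2.INTER_CUBIC))"
```

```text
clock: 1.77
position: [0.4799, 0.0339, 0.0856]
ee_rot: [-0.136, 0.991, -0.0, -0.003]
ft_force: [-0.6, -0.6, -0.5]
grip_width: 1.0
grasp_force: 0.0
t 1.77 fix [-107.8   -2.9] z 85.6 shift [-81.7  -1.8  -2.8] twist -0.003 j [-0.49  0.28  0.36  2.06 -0.13  0.82  1.79] Ffix -0.7 -0.4 -0.5 w 1.0
```

View pics/s1.png

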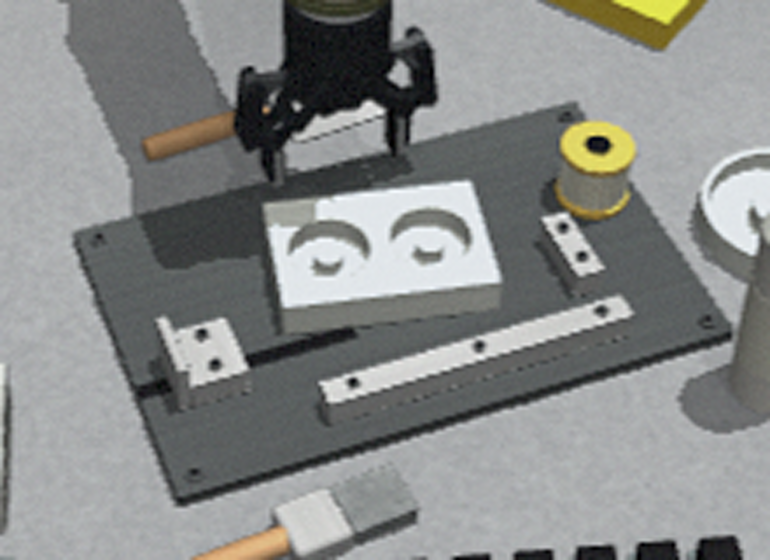

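The open fingers stand just clear of the plate at crop (270,175) and (400,145), squarely in front of the mould. Now the push towards the rail.

```bash
python3 -m creep '[[[-10,-1,0],0],[[-20,-2,0],0],[[-28,-2,0],0],[[-34,-2,0],0],[[-40,-2,0],0]]'
python3 -m creep '[[[-6,0,0],0],[[-12,0,0],0],[[-18,0,0],0],[[-24,0,0],0],[[-28,0,0],0]]'
python3 - <<'E'
from h import *
go(-26,-5,86,90)
c=camera('top'); np.savez('top1.npz',**c)
g=c['pixels'].min(2); H=heights(c)[:,:,2]
m=np.zeros((480,640),bool); m[140:268,205:385]=1
n,lab,st,ce=cv2.connectedComponentsWithStats(((g>125)&m).astype(np.uint8))
for i in range(1,n):
    if st[i,4]>40: r=rect(lab==i,c,.04 if st[i,4]>1000 else .034)[0]; print(st[i],tofix(np.array(r[0])),r)
E
```

```text
clock: 2.23
position: [0.5222, 0.0434, 0.0898]
ee_rot: [-0.136, 0.991, 0.0, 0.0]
ft_force: [-1.6, -1.2, 0.2]
grip_width: 1.0
grasp_force: 1.1
clock: 2.65
position: [0.5488, 0.0511, 0.0889]
ee_rot: [-0.136, 0.991, 0.0, 0.0]
ft_force: [-2.6, -0.2, -0.2]
grip_width: 0.994
grasp_force: 1.5
t 2.65 fix [-36.9  -5.1] z 88.9 shift [-10.9   0.1   2.9] twist -0.002 j [-0.47  0.41  0.35  1.89 -0.18  0.88  1.81] Ffix -2.6 0.5 -0.2 w 0.99
[ 205  140  127   37 1948] [122.23572269  36.32516778] ((690.6362915039062, 134.1410675048828), (313.1802673339844, 90.23593139648438), 89.22744750976562)
[361 140  24  76 949] [   2.70290122 -199.25096808] ((639.5361938476562, -125.03646087646484), (57.692081451416016, 188.79493713378906), 88.65313720703125)
[235 151  86  32 636] [96.22319011 20.39517218] ((669.9244384765625, 111.74830627441406), (19.1296443939209, 218.72195434570312), 15.766560554504395)
[356 157   7  19  48] [  39.40729713 -174.83251133] ((668.234375, -91.57173156738281), (47.69797134399414, 6.446428298950195), 15.793801307678223)
[340 159  20  23 276] [  36.37556637 -148.77455376] ((658.2432
[... 604 characters left out ...]
0823364257812, 57.769203186035156), (18.057937622070312, 67.10163879394531), 3.581434965133667)
[240 191  13  25 161] [ 31.25375497 120.32875216] ((580.2682495117188, 190.29457092285156), (58.6566047668457, 19.033710479736328), 15.31482219696045)
[322 204   4  17  44] [-45.95276613 -58.0515775 ] ((554.3800659179688, -2.3454842567443848), (40.48373031616211, 7.1341142654418945), 5.338775634765625)
[365 229  20  39 568] [-167.54761437 -152.38314852] ((462.95587158203125, -126.14115905761719), (47.182350158691406, 94.39993286132812), 88.65316772460938)
[255 262  20   6  66] [-128.74854339  119.70907061] ((426.44140625, 146.26705932617188), (46.77399826049805, 12.32201862335205), 89.04931640625)
```

```bash
python3 -m creep '[[[-3,0,2],0],[[-5,0,2],0],[[-7,0,2],0],[[-9,0,2],0],[[-10,0,2],0]]'
python3 -m creep '[[[-1,0,0],0],[[-2,0,0],0],[[-3,0,0],0],[[-3,0,0],0]]'
python3 -c "
from h import *
go(-26,-5,86,90)"
```

```text
clock: 3.12
position: [0.5578, 0.0535, 0.0867]
ee_rot: [-0.136, 0.991, 0.0, -0.0]
ft_force: [-2.0, -0.5, -1.3]
grip_width: 0.997
grasp_force: 1.1
clock: 3.45
position: [0.5608, 0.0543, 0.087]
ee_rot: [-0.136, 0.991, 0.0, 0.0]
ft_force: [-1.4, -1.2, -0.8]
grip_width: 0.998
grasp_force: 0.7
t 3.45 fix [-24.4  -5.3] z 87.0 shift [1.6 0.3 1. ] twist -0.003 j [-0.46  0.43  0.34  1.85 -0.18  0.88  1.81] Ffix -1.7 -0.8 -0.8 w 1.0
```

```bash
python3 -m creep '[[[-1,0,0],0],[[-2,0,0],0],[[-3,0,0],0],[[-3,0,0],0]]'
python3 -m creep '[[[-1,0,0],0],[[-2,0,0],0],[[-2,0,0],0]]'
python3 -c "
from h import *
go(-26,-5,86,90)"
```

```text
clock: 3.78
position: [0.5614, 0.0544, 0.0863]
ee_rot: [-0.136, 0.991, -0.0, -0.003]
ft_force: [-12.4, -3.5, 7.3]
grip_width: 0.996
grasp_force: 6.6
clock: 4.03
position: [0.5616, 0.0546, 0.0857]
ee_rot: [-0.136, 0.991, -0.0, -0.005]
ft_force: [-20.9, -3.7, 9.6]
grip_width: 1.002
grasp_force: 10.5
t 4.03 fix [-23.5  -5.2] z 85.7 shift [ 2.5  0.2 -0.3] twist -0.002 j [-0.46  0.44  0.34  1.85 -0.19  0.89  1.81] Ffix -21.1 2.1 9.6 w 1.0
```

The mould is firm against the rail: 21 N, with the position stalled. Next I back off, rise, and look.

```bash
python3 -m creep '[[[10,0,0],0],[[25,0,0],0],[[30,0,-30],0],[[40,0,-70],0],[[50,0,-110],0]]'
python3 -m creep '[[[35,-5,0],0.12],[[70,-10,0],0.24],[[105,-15,0],0.36],[[130,-20,0],0.48],[[130,-20,0],0.6]]' 0.5
cat >> h.py <<'E'
def look(f):
    c=camera('top'); np.savez(f,**c); g=c['pixels'].min(2)
    def px(q,z):  # fixture mm -> pixel
        q=np.asarray(q,float); w=np.c_[O+q[:,:1]*xf+q[:,1:]*yf,np.full(len(q),z)]/1000
        p=w@c['extrinsics'][:3,:3].T+c['extrinsics'][:3,3]; return np.c_[p[:,0]/p[:,2]*c['fx']+c['cx'],p[:,1]/p[:,2]*c['fy']+c['cy']]
    m=np.zeros((480,640),np.uint8); cv2.fillPoly(m,[px([[-122,-198],[-122,198],[123,198],[123,-198]],12e-3).round().astype(int)],1)
    n,lab,st,ce=cv2.connectedComponentsWithStats(((g>125)&(m>0)).astype(np.uint8))
    for i in range(1,n):
        if st[i,4]>40: r=rect(lab==i,c,.04 if st[i,4]>1000 else .034)[0]; print(st[i],tofix(np.array(r[0])).round(1),np.round(r[1],1),round(r[2]-np.degrees(A),2))
    return c
E
python3 - <<'E'
from h import *
go(35,-105,87,0)
look('top2.npz')
E
```

```text
clock: 4.45
position: [0.5168, 0.0419, 0.198]
ee_rot: [-0.136, 0.991, -0.0, -0.0]
ft_force: [0.5, 0.6, 0.5]
grip_width: 1.003
grasp_force: 0.0
clock: 4.87
position: [0.3944, -0.014, 0.1969]
ee_rot: [0.167, 0.986, 0.001, -0.0]
ft_force: [0.3, -0.3, -0.5]
grip_width: 0.499
grasp_force: 0.0
t 4.87 fix [-203.1  -25.8] z 196.9 shift [-240.5   71.6  109.9] twist 0.96 j [-0.51 -0.12  0.41  2.18  0.05  1.07  1.11] Ffix 0.2 -0.4 -0.5 w 0.5
[ 235  151   93   64 2964] [45.1 20.1] [118.4 217.4] 0.04
[356 157   7  19  45] [  39.4 -174.6] [47.7  5.7] 0.06
[340 159  20  23 271] [  36.4 -148.7] [48.6 38.5] 0.07
[240 191  13  25 155] [ 31.1 120.3] [58.3 18.4] -0.44
```

```bash
cat >> h.py <<'E'
def mouldy(c):
    g=c['pixels'].min(2); v,u=np.mgrid[140:268,205:385]; P=cast(c,np.c_[u.ravel(),v.ravel()],.040)*1000
    F=tofix(P); b=g[140:268,205:385].ravel()>125
    for x in range(-10,80,14):
        s=b&(abs(F[:,0]-x)<7)&(abs(F[:,1]-0)<108); print(x,F[s,1].min().round(1),F[s,1].max().round(1))
    for y in range(-60,90,25):
        s=b&(abs(F[:,1]-y)<10)&(F[:,0]>-100); print(' y',y,'front',F[s,0].min().round(1))
E
python3 - <<'E'
from h import *
mouldy(dict(np.load('top2.npz')))
E
```

```text
-10 -76.6 72.2
4 -77.1 72.7
18 -76.6 72.3
32 -76.9 72.8
46 -77.2 72.6
60 -77.0 72.2
74 -76.8 72.4
 y -60 front -13.9
 y -35 front -14.0
 y -10 front -14.1
 y 15 front -13.6
 y 40 front -14.0
 y 65 front -14.0
```

```bash
python3 -m creep '[[[-34,10,0],0.12],[[-68,20,0],0.24],[[-102,30,0],0.36],[[-136,40,0],0.48],[[-170,50,0],0.6]]'
python3 -c "
from h import *
go(30,-104,87,0)"
```

```text
clock: 5.33
position: [0.5772, -0.019, 0.197]
ee_rot: [0.448, 0.894, 0.0, 0.001]
ft_force: [-0.8, -0.6, 0.6]
grip_width: 0.499
grasp_force: 0.0
t 5.33 fix [-28.5 -80.3] z 197.0 shift [-43.   45.9 110.1] twist 0.367 j [-0.46  0.33  0.5   1.75 -0.17  1.11  0.73] Ffix -0.9 -0.4 0.6 w 0.5
```

```bash
python3 -m creep '[[[-22,23,0],0.12],[[-43,46,0],0.24],[[-43,46,0],0.36],[[-43,46,15],0.367],[[-43,46,30],0.367]]'
python3 -c "
from h import *
go(30,-104,87,0)"
```

```text
clock: 5.75
position: [0.6389, -0.026, 0.1668]
ee_rot: [0.602, 0.798, 0.0, 0.001]
ft_force: [-0.2, 0.1, -0.4]
grip_width: 0.496
grasp_force: 0.0
t 5.75 fix [  29.  -103.8] z 166.8 shift [-0.1  0.8 79.8] twist 0.004 j [-0.44  0.51  0.54  1.6  -0.28  1.11  0.45] Ffix -0.2 0.1 -0.4 w 0.5
```

```bash
python3 -m creep '[[[0,1,20],0],[[0,1,40],0],[[0,1,60],0],[[0,1,74],0],[[0,1,78],0]]'
python3 -c "
from h import *
go(30,-56,87,0)
c=camera('scene'); cv2.imwrite('pics/s2.png',cv2.resize(c['pixels'][200:360,230:450,::-1],None,fx=3.5,fy=3.5,interpolation=cv2.INTER_CUBIC))"
```

```text
clock: 6.17
position: [0.6375, -0.0255, 0.0863]
ee_rot: [0.602, 0.798, -0.001, -0.001]
ft_force: [-0.7, 0.3, -0.2]
grip_width: 0.504
grasp_force: 0.0
t 6.17 fix [  27.7 -102.9] z 86.3 shift [46.9  2.4 -0.7] twist 0.004 j [-0.41  0.61  0.5   1.65 -0.34  0.97  0.49] Ffix -0.6 0.5 -0.2 w 0.5
```

View pics/s2.png

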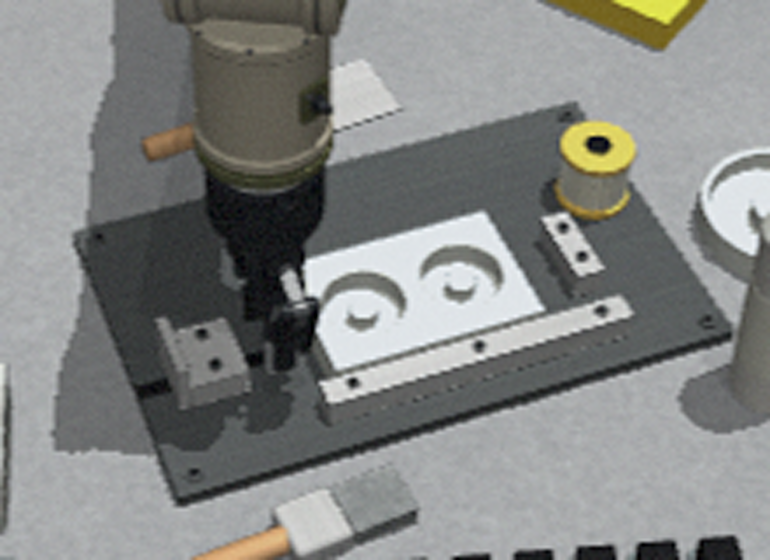

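The mould lies flush along the rail, and the fingertips at crop (285,350) stand between the jaw and the mould's free end. Now the push towards the stop.

```bash
python3 -m creep '[[[7,0,0],0],[[14,0,0],0],[[20,0,0],0],[[26,0,0],0],[[32,0,0],0]]'
python3 -m creep '[[[5,0,0],0],[[10,0,0],0],[[13,0,0],0],[[16,0,0],0],[[18,0,0],0]]'
python3 -c "
from h import *
go(30,-49,87,0)"
```

```text
clock: 6.63
position: [0.6298, 0.0052, 0.09]
ee_rot: [0.603, 0.798, 0.001, 0.001]
ft_force: [1.1, -2.8, 1.5]
grip_width: 0.499
grasp_force: 1.4
clock: 7.05
position: [0.6243, 0.0224, 0.0889]
ee_rot: [0.603, 0.798, 0.0, -0.0]
ft_force: [0.1, -2.5, 0.8]
grip_width: 0.501
grasp_force: 1.4
t 7.05 fix [ 28.1 -53.3] z 88.9 shift [4.3 1.9 1.9] twist 0.001 j [-0.49  0.57  0.5   1.69 -0.32  0.96  0.4 ] Ffix -0.6 -2.4 0.8 w 0.5
```

```bash
python3 -m creep '[[[2,0,0],0],[[3,0,0],0],[[4,0,0],0],[[5,0,0],0],[[5,0,0],0]]'
python3 -m creep '[[[1,0,0],0],[[2,0,0],0],[[2,0,0],0]]'
python3 -c "
from h import *
go(30,-49,87,0)"
```

```text
clock: 7.47
position: [0.6232, 0.0257, 0.0889]
ee_rot: [0.603, 0.797, -0.0, 0.001]
ft_force: [1.8, -5.2, 1.3]
grip_width: 0.501
grasp_force: 2.9
clock: 7.72
position: [0.623, 0.0259, 0.0889]
ee_rot: [0.604, 0.797, -0.001, 0.002]
ft_force: [4.8, -10.3, -1.8]
grip_width: 0.503
grasp_force: 5.6
t 7.72 fix [ 27.7 -49.5] z 88.9 shift [0.5 2.3 1.9] twist -0.001 j [-0.5   0.57  0.5   1.7  -0.32  0.96  0.39] Ffix 1.9 -11.2 -1.8 w 0.5
```

```bash
python3 -m creep '[[[1.5,0,0],0],[[1.5,0,0],0],[[-8,0,0],0],[[-14,0,-15],0],[[-18,0,-50],0]]'
python3 -m creep '[[[-20,0,-35],0],[[-55,4,-50],0],[[-94,7,-50],0],[[-132,7,-50],0],[[-137,7,-50],0]]' 0
python3 - <<'E'
from h import *
go(35,-206,97,0)
c=look('top3.npz'); mouldy(c)
E
```

```text
clock: 8.13
position: [0.6248, 0.0115, 0.1349]
ee_rot: [0.603, 0.798, -0.003, -0.003]
ft_force: [0.2, -0.4, 0.6]
grip_width: 0.499
grasp_force: 0.0
clock: 8.55
position: [0.6712, -0.1263, 0.1893]
ee_rot: [0.606, 0.796, -0.001, 0.001]
ft_force: [-0.5, -1.8, -0.6]
grip_width: 0.001
grasp_force: 0.0
t 8.55 fix [  32.9 -209.1] z 189.3 shift [ 3.4  2.2 92.3] twist -0.006 j [-0.27  0.59  0.57  1.45 -0.32  1.2   0.6 ] Ffix -0.9 -1.6 -0.6 w 0.0
[ 235  151   86   68 3158] [44.4 20.4] [119.8 218. ] 0.02
[340 159  15  23 198] [  36.5 -148.5] [48.3 38.1] -0.49
-10 -38.8 107.3
4 -39.1 107.9
18 -38.9 107.5
32 -39.1 107.7
46 -38.9 107.6
60 -39.1 107.9
74 -38.9 108.0
 y -60 front 85.6
 y -35 front -15.4
 y -10 front -15.5
 y 15 front -15.3
 y 40 front -15.4
 y 65 front -15.2
```

The mould is at the stop, but its front edge reads 1.4 mm nearer the robot than before, so I'll give it one more push to the rail before closing the jaw.

```bash
python3 -m creep '[[[35,-13,0],0],[[72,-26,0],0],[[110,-40,0],0],[[148,-53,0],0],[[185,-67,0],0]]'
python3 -m creep '[[[35,-13,0],0],[[59,-27,15],0],[[59,-27,40],0],[[59,-27,70],0],[[59,-27,94],0]]'
python3 -c "
from h import *
go(-29,35,89,0)"
```

```text
clock: 9.02
position: [0.5548, 0.044, 0.1884]
ee_rot: [0.602, 0.798, 0.0, -0.001]
ft_force: [1.2, 0.8, 0.7]
grip_width: 0.002
grasp_force: 0.0
clock: 9.43
position: [0.5133, 0.0926, 0.0935]
ee_rot: [0.602, 0.799, 0.0, -0.001]
ft_force: [-0.0, -1.0, -0.3]
grip_width: 0.003
grasp_force: 0.0
t 9.43 fix [-59.7  44.4] z 93.5 shift [-9.6 30.7  4.4] twist 0.004 j [-0.7   0.36  0.5   1.97 -0.23  0.87  0.2 ] Ffix -0.3 -0.9 -0.3 w 0.0
```

```bash
python3 -m creep '[[[-5,7,2],0],[[-9,14,2],0],[[-9,20,2],0],[[-9,24,2],0],[[-9,27,2],0]]'
python3 -m creep '[[[0,2,0],0],[[0,3,0],0],[[0,4,0],0],[[0,5,0],0],[[0,5,0],0]]'
python3 -c "
from h import *
go(-29,35,89,0)"
```

```text
clock: 9.85
position: [0.5446, 0.0898, 0.0943]
ee_rot: [0.603, 0.798, 0.001, 0.001]
ft_force: [0.9, -0.1, -0.1]
grip_width: 0.003
grasp_force: 0.0
clock: 10.27
position: [0.5475, 0.0907, 0.0929]
ee_rot: [0.603, 0.798, -0.0, -0.0]
ft_force: [-2.7, -0.9, 1.9]
grip_width: 0.004
grasp_force: 1.2
t 10.27 fix [-27.3  33.4] z 92.9 shift [ 1.6 -1.6  3.9] twist 0.001 j [-0.66  0.43  0.49  1.88 -0.26  0.89  0.23] Ffix -2.8 -0.1 1.9 w 0.0
```

```bash
python3 -m creep '[[[0,1,0],0],[[0,2,0],0],[[0,3,0],0],[[0,3,0],0]]'
python3 -c "
from h import *
go(-29,35,89,0)"
python3 -m creep '[[[0,1,0],0],[[0,2,0],0],[[0,2,0],0]]'
python3 -c "
from h import *
go(-29,35,89,0)"
```

```text
clock: 10.6
position: [0.5485, 0.0909, 0.0922]
ee_rot: [0.603, 0.798, -0.002, -0.002]
ft_force: [-12.7, -2.3, 6.8]
grip_width: -0.001
grasp_force: 6.5
t 10.6 fix [-26.3  33.3] z 92.2 shift [ 1.7 -2.7  3.2] twist 0.001 j [-0.66  0.44  0.49  1.87 -0.26  0.9   0.23] Ffix -12.8 1.2 6.8 w -0.0
clock: 10.85
position: [0.5489, 0.0909, 0.0916]
ee_rot: [0.603, 0.797, -0.004, -0.003]
ft_force: [-18.9, -4.5, 11.2]
grip_width: -0.002
grasp_force: 10.3
t 10.85 fix [-26.   33.1] z 91.6 shift [ 1.9 -3.   2.6] twist 0.0 j [-0.65  0.44  0.49  1.87 -0.26  0.9   0.23] Ffix -19.4 0.8 11.2 w -0.0
```

```bash
python3 -m creep '[[[0,-12,0],0],[[0,-28,0],0],[[0,-30,-20],0],[[0,-30,-60],0],[[0,-30,-98],0]]'
python3 -c "
from h import *
c=look('top4.npz'); mouldy(c)
go(35,-206,190,0)"
```

```text
clock: 11.27
position: [0.523, 0.0836, 0.1916]
ee_rot: [0.603, 0.798, -0.001, -0.0]
ft_force: [1.3, 1.0, 0.0]
grip_width: 0.003
grasp_force: 0.0
[ 235  151   86   65 1205] [53.  20.6] [103.2 218.5] 0.09
[356 157   7  19  46] [  39.4 -174.6] [47.7  6.2] -1.11
[340 159  20  23 275] [  36.4 -148.8] [48.7 38.6] -0.34
[306 182   7  20  41] [ 13.7 -36.6] [49.7  5.7] -4.19
[263 193  33  19 422] [13.2 41.2] [39.4 75.8] -6.77
[305 212   5  19  54] [-55.9 -12.5] [44.8  8.2] -10.31
[299 215   5  14  44] [-52.8   2.1] [33.   8.6] -9.49
[259 219   5  16  49] [-36.1 100.7] [37.8  8.4] -10.66
[254 220   5  19  65] [-38.2 115.8] [45.3  9.2] -5.08
-10 -37.4 52.8
4 -39.1 80.9
18 -38.9 79.1
32 -39.1 75.2
46 -38.9 106.9
60 -38.4 107.9
74 -38.9 108.0
 y -60 front 85.6
 y -35 front -12.0
 y -10 front -78.2
 y 15 front -63.7
 y 40 front -7.3
 y 65 front -2.6
t 11.32 fix [-49.2  32.5] z 199.5 shift [-238.5   84.2   10.2] twist -0.0 j [-0.73  0.23  0.55  1.86 -0.14  1.08  0.15] Ffix 4.9 -1.5 6.6 w 0.0
```

```bash
python3 -m creep '[[[-37,13,0],0],[[-74,26,0],0],[[-111,39,0],0],[[-148,52,0],0],[[-185,65,0],0]]'
python3 -m creep '[[[-35,13,0],0],[[-53,20,15],0],[[-53,20,40],0],[[-53,20,70],0],[[-53,20,90],0]]'
python3 -c "
from h import *
c=look('top5.npz'); mouldy(c)
go(35,-100,97,0)"
```

```text
clock: 11.73
position: [0.6379, -0.0776, 0.191]
ee_rot: [0.603, 0.798, 0.0, 0.0]
ft_force: [1.0, 0.5, 0.5]
grip_width: -0.0
grasp_force: 0.0
clock: 12.15
position: [0.67, -0.1221, 0.0981]
ee_rot: [0.603, 0.797, -0.0, -0.001]
ft_force: [-0.5, -0.1, -1.1]
grip_width: 0.003
grasp_force: 0.0
[ 235  151   86   68 3146] [45.2 20.6] [118.8 218.4] 0.02
[340 160  12  20 114] [  45.1 -136.8] [25.3 51. ] 54.86
-10 -38.8 107.3
4 -39.1 107.9
18 -38.9 107.5
32 -39.1 107.7
46 -38.9 107.6
60 -39.1 107.9
74 -38.9 108.0
 y -60 front 85.6
 y -35 front -14.0
 y -10 front -14.1
 y 15 front -13.9
 y 40 front -14.0
 y 65 front -14.0
t 12.2 fix [  31.3 -203.4] z 94.4 shift [103.4   3.8  -2.4] twist 0.001 j [-0.27  0.69  0.54  1.52 -0.39  1.05  0.65] Ffix -2.3 1.6 -3.3 w 0.0
```

The front edge is back at -14.0 along its whole length, so the mould is flush. Now the jaw.

```bash
python3 -m creep '[[[5,3,0],0],[[10,3,0],0],[[18,3,0],0],[[26,3,0],0],[[34,3,0],0]]'
python3 -m creep '[[[8,0,0],0],[[16,0,0],0],[[24,0,0],0],[[32,0,0],0],[[40,0,0],0]]'
python3 -c "
from h import *
go(35,-99,97,0)"
```

```text
clock: 12.62
position: [0.6649, -0.088, 0.1028]
ee_rot: [0.603, 0.798, 0.001, 0.002]
ft_force: [2.3, -3.9, 3.1]
grip_width: 0.0
grasp_force: 1.9
clock: 13.03
position: [0.6529, -0.0491, 0.101]
ee_rot: [0.603, 0.798, 0.0, 0.0]
ft_force: [1.5, -3.4, 2.0]
grip_width: 0.004
grasp_force: 1.9
t 13.03 fix [  36.1 -129.8] z 101.0 shift [30.8 -1.1  4. ] twist 0.001 j [-0.39  0.63  0.55  1.6  -0.37  1.02  0.54] Ffix 0.5 -3.7 2.0 w 0.0
```

```bash
python3 -m creep '[[[7,0,0],0],[[14,0,0],0],[[19,0,0],0],[[23,0,0],0],[[26,0,0],0]]'
python3 -m creep '[[[2,0,0],0],[[3,0,0],0],[[4,0,0],0],[[5,0,0],0],[[5,0,0],0]]'
python3 -c "
from h import *
go(35,-99,97,0)"
```

```text
clock: 13.45
position: [0.6458, -0.0242, 0.1008]
ee_rot: [0.603, 0.798, 0.0, -0.0]
ft_force: [0.9, -2.9, -0.1]
grip_width: 0.003
grasp_force: 1.6
clock: 13.87
position: [0.6446, -0.02, 0.1007]
ee_rot: [0.603, 0.798, -0.0, -0.0]
ft_force: [2.4, -1.5, -1.1]
grip_width: 0.002
grasp_force: 1.1
t 13.87 fix [ 36.1 -99.5] z 100.7 shift [ 0.5 -1.1  3.7] twist 0.001 j [-0.45  0.61  0.54  1.63 -0.36  1.01  0.49] Ffix 1.9 -2.1 -1.1 w 0.0
```

```bash
python3 -m creep '[[[1,0,0],0],[[2,0,0],0],[[3,0,0],0],[[3,0,0],0]]'
python3 -m creep '[[[1,0,0],0],[[2,0,0],0],[[2,0,0],0]]'
python3 -c "
from h import *
go(35,-99,97,0)"
```

```text
clock: 14.2
position: [0.644, -0.0183, 0.1008]
ee_rot: [0.603, 0.797, -0.0, 0.001]
ft_force: [4.5, -6.0, -3.2]
grip_width: -0.001
grasp_force: 3.4
clock: 14.45
position: [0.6438, -0.0181, 0.1009]
ee_rot: [0.604, 0.797, -0.001, 0.002]
ft_force: [7.0, -10.4, -6.0]
grip_width: -0.002
grasp_force: 6.1
t 14.45 fix [ 35.9 -97.5] z 100.9 shift [-1.5 -0.9  4. ] twist -0.001 j [-0.45  0.61  0.55  1.63 -0.35  1.    0.48] Ffix 3.9 -11.9 -6.0 w -0.0
```

```bash
python3 -m creep '[[[1.5,0,0],0],[[2,0,0],0],[[2,0,0],0]]'
python3 -m creep '[[[-6,0,0],0],[[-22,0,0],0],[[-40,0,0],0],[[-60,0,-30],0],[[-80,0,-65],0]]'
python3 -m creep '[[[-35,0,-15],0],[[-70,0,-30],0],[[-105,0,-30],0],[[-105,0,-30],0]]'
python3 -c "
from h import *
c=look('top6.npz'); mouldy(c); go(35,-99,97,0)
cv2.imwrite('pics/t6.png',cv2.resize(c['pixels'][130:280,195:395,::-1],None,fx=4,fy=4,interpolation=cv2.INTER_CUBIC))"
```

```text
clock: 14.7
position: [0.6437, -0.0179, 0.101]
ee_rot: [0.605, 0.797, -0.001, 0.003]
ft_force: [10.0, -15.2, -8.4]
grip_width: 0.002
grasp_force: 8.8
clock: 15.12
position: [0.6629, -0.0895, 0.1638]
ee_rot: [0.603, 0.798, -0.001, -0.003]
ft_force: [1.6, 0.7, 0.5]
grip_width: -0.001
grasp_force: 0.0
clock: 15.45
position: [0.6924, -0.1994, 0.197]
ee_rot: [0.606, 0.795, -0.001, 0.001]
ft_force: [-0.8, -1.7, -0.3]
grip_width: 0.002
grasp_force: 0.0
[ 235  151   93   68 3459] [45.  20.3] [118.5 217.9] 0.09
-10 -38.8 107.3
4 -39.1 107.9
18 -86.7 107.5
32 -86.4 107.7
46 -86.9 107.6
60 -87.2 107.9
74 -38.9 108.0
 y -60 front 11.4
 y -35 front -14.0
 y -10 front -14.1
 y 15 front -13.6
 y 40 front -13.7
 y 65 front -14.0
t 15.5 fix [  34.3 -281.7] z 196.0 shift [182.8   0.   98.8] twist -0.004 j [-0.16  0.67  0.59  1.33 -0.37  1.26  0.71] Ffix -0.2 0.3 0.3 w -0.0
```

View pics/t6.png

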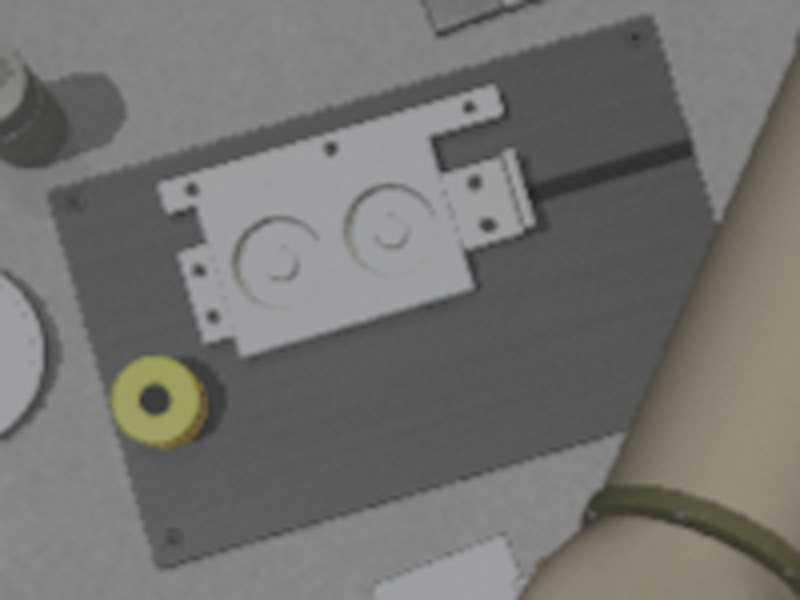

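The mould is seated with no dark gap at the rail (crop 320,150), the stop (222,290) or the jaw (452,210). Filter_a at (160,400) has not moved. The robot is clear, so I'm handing in.

```bash
python3 -c "
from workcell import manip
print(manip.hand_in())"
```

```text
the job is handed in; nothing more can be done
None
```

I seated the mould flush against the rear rail and the end stop, closed the jaw on its free end with no gap visible from above, and handed the job in at about 15.5 s of the 56 s allowed.

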